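# Wind the leather bench's screw jack up to its gauge pointer

## Task

Fit the loose crank on the square shaft of the screw jack, pushed right down, and wind it clockwise (seen from above) until the top of the jack's work rest is level with the top edge of the gauge pointer, within 4 mm. Turn the screw only with the crank fitted; then let go and leave the crank seated on the shaft. Keep the leather blank lying on the rest, and do not shift the pointer or knock the other things about.

Things in the scene. Friction and masses are not known exactly. Their poses are not given: they have to be found in the camera images.
- crank: Loose steel crank, 0.37 kg, standing on its hub left or right of the jack. Origin: centre of the hub's underside; z up, x along the arm to the knob. Hub 44 x 44 x 48 mm high with a square socket 19 x 19 mm, 48 mm deep, open below, flats along x and y. Flat arm on top: 28 mm wide, 48 to 60 mm above the origin, x from -22 to 95 mm. Centre of mass about 15 mm from the hub's axis, towards the knob.
- lift_block (a point): Middle of the square steel block above the crank's hub, in line with its socket, by which it can be lifted: 26 x 26 mm, sides along the crank's x and y, from 60 to 110 mm above the crank's origin; this point is 85 mm above it.
- knob_mid (a point): Middle of the crank's upright black knob: a cylinder 28 mm across and 56 mm high, from 64 to 120 mm above the crank's origin; this point is 90 mm above it and at x = 80 mm. The knob spins freely on its pin, so it may be gripped while it is carried round in a circle. Its own yaw means nothing.
- shaft_foot (a point): Foot of the jack's upright square steel shaft, on its axis, where it leaves the round shoulder (54 mm across) on which the hub comes to rest, 90 mm above the table. x, y along the flats; turns with the shaft. Shaft 16 x 16 mm, 35 mm tall, then a 10 mm tapered tip. The crank fits in any of four yaws and is seated when its origin is at this point.
- screw (a joint): Turn of the shaft, rad: 0 at the start, growing clockwise seen from above, range 0 to 26. The rest rises 12 mm per full turn (6.283 rad). Turning takes 0.12 to 0.2 N m and it stays where it is left. The socket's play lets the crank turn up to about 0.4 rad before the shaft follows.
- rest_top (a point): Centre of the top face of the jack's aluminium work rest, a plate 130 x 150 x 14 mm that only moves up and down, 180 mm from the shaft in the jack's +x direction (away from the robot). Top face 72 mm above the table at the start. z up.
- pointer_tip (a point): Tip of the dark steel gauge pointer, at its top edge, beside the rest's edge (81 mm from the rest's centre, on its left, +y side). The pointer is a small flat finger, 4 mm thick, its top flush with that of the 24 x 18 x 20 mm slide block that carries it, on an upright aluminium post (to 137 mm above the table). It is set 18 to 36 mm above the rest's starting top face.
- blank: Domed round leather blank, diameter 100 mm, 18 mm high, 0.12 kg, lying loose on the rest. Origin: centre of its underside.
- glue_can: Bystander: round steel can, diameter 76 mm, height 110 mm, at the other side of the jack from the crank. Origin under its centre.
- hammer: Bystander: hammer, 260 mm, lying at the far right. Origin below its middle.
- spare_a: Bystander: domed leather blank, diameter 84 mm, 18 mm high, near the robot at the left.
- spare_b: Bystander: the same, near the robot at the right.
- brush_cup: Bystander: white cup, rim diameter 80 mm, height 100 mm, at the far left.
- oil_bottle: Bystander: amber bottle, diameter 60 mm, height 160 mm, at the left.

How it is judged (in metres and radians):
On the way:
1. the crank is fitted right down on the square shaft (horizontal distance between crank and shaft_foot below 0.006 m and z of crank in the frame of shaft_foot between -0.006 and 0.006 m and angle between crank's own z axis and vertical below 0.15 rad), for 0.2 s.
At the end, for the whole second after the job is handed in: The rest's top face is within 4 mm of the height of the pointer's tip; the crank is still seated on the shaft (origin within 6 mm of the shaft's foot sideways and in height, tilted less than 0.15 rad); the blank lies flat on the rest within 40 mm of its centre; crank and screw are at rest (all of step 1 and z of rest_top in the frame of pointer_tip between -0.004 and 0.004 m and horizontal distance between blank and rest_top below 0.04 m and z of blank in the frame of rest_top below 0.006 m and angle between blank's own z axis and vertical below 0.15 rad and velocity of joint screw between -0.05 and 0.05 rad/s and linear speed of crank below 0.02 m/s); the robot touches nothing.
It fails at once if the screw is turned (over 0.4 rad) while the crank is not on the shaft (value of joint screw above 0.4 rad and (horizontal distance between crank and shaft_foot above 0.015 m or z of crank in the frame of shaft_foot above 0.03 m)).
It fails at once if the gauge pointer is shifted by more than 5 mm (distance of pointer_tip from where it was at the start of the episode above 0.005 m).
It fails at once if the leather blank is knocked off the rest (horizontal distance between blank and rest_top above 0.06 m or angle between blank's own z axis and vertical above 0.4 rad).
It fails at once if another thing on the bench is shoved more than 40 mm (distance of any of glue_can, hammer, spare_a, spare_b, brush_cup, oil_bottle from where it was at the start of the episode above 0.04 m).
It also fails if it takes over 72 s, if anything falls off the work surface, if the arm or the gripper's body presses on something with over 40 N, if the wrist force passes 120 N, or if a joint passes its speed limit or range.

## Robot

A 6-joint arm with a two-finger parallel gripper is mounted at the origin on the work surface. World frame = base frame: x ahead of the robot, y to its left, z up, the work surface at z = 0. Lengths are in mm, angles in rad, forces in N, time in s.
With the tool pointing down it reaches from about 275 to 1000 mm from the base axis. Payload 8.4 kg.
Tool frame: the origin (TCP) lies midway between the tips of the shut fingers; the grasp point (between the pads) lies 19 mm behind it; z points along the fingers, y is the line along which they close (so a half turn about z gives the same grasp; the last joint's range is limited). The gripper opens to 85 mm and grips with 20 to 120 N. Pads are 22 mm wide; open, the fingers measure 114 mm over their backs; the gripper's body (76 mm by 85 mm) begins 54 mm behind the grasp point. The pads swing forward as they close: fully open they stand 13 mm farther back than shut.
Start: joints at [-1.312, 0.353, 1.633, -0, 1.155, -0.002], TCP at [161.157, -603.868, 231.281] pointing down, gripper open.
Joint ranges: [-2.63, 2.63], [-0.92, 2.1], [0.06, 2.66], [-1.3, 4.44], [0, 2.69], [-3.02, 3.02]. Speed limits (rad/s): [2.22, 2.22, 2.79, 3.14, 3.14, 3.14].

## Interface

Orientations are given as [roll, pitch, yaw] about the fixed x, y, z axes, in that order (R = Rz(yaw) Ry(pitch) Rx(roll)).
In Python, from rig import r gives the robot as it stands.
- The arm moves only by the shell command python3 -m inch 'ROWS' [OPENING] [FORCE]. ROWS is JSON, a list that holds one entry, the list of rows, each a list of 6 numbers: the shift along the tool's x, y, z scaled (see below), then the turn, a rotation vector about the tool's x, y, z scaled (see below). In form: [[[tx, ty, tz, wx, wy, wz], ...]]. A call has 1 to 8 rows; each row is the pose to reach, as a shift and turn from the pose commanded when the call began, along the tool's axes at that moment, turning the shorter way round; what a row does not reach only later rows make up. The controller multiplies each number of a shift by 20 cm and each number of a turn by pi rad. A row lasts 1/12 s, in which the tool goes at most 41.7 mm and 7.16 degrees, less where a joint would pass 70% of its speed; a pose out of reach is approached as far as the arm can. A call with a number of a shift or a turn outside -1 to 1 is refused whole. A call with a gripper value outside its range is refused whole. OPENING is the gripper's target within -1 to 1 (fully open at 1, half-way at 0, shut at -1), set as the call begins (- or left out, the last holds). The fingers move at their own pace and stop on an object; FORCE is the grip in N (left out, the last holds). Time passes only in rows, so rows that repeat a pose let the fingers close. It gives the time, the measured TCP pose, the force, the opening and the grip force at its end, in the units of the state.
- r.sense(): the state, without advancing time (a new reading comes with each control period).
- r.grab_frame(name): name is "side" or "top"; returns the picture (480x640x3 uint8, red, green, blue); there is no depth.
- r.camera_info(name): a dict with "K" (3x3 intrinsics, pixels), "rvec" (rotation vector, rad) and "tvec" (3), from world to camera coordinates, as OpenCV has them. Camera axes: x right, y down, z forward; pixel columns grow to the right and rows downward; lengths in mm; the calibration is good to about 2 mm. A picture is of the moment at which its call begins. camera_info takes no time and is no camera call.
- r.sign_off(): hands the job in; it is judged then, once.
The state is a dict: "clock": time; "qpos": joint angles; "qvel": joint speeds; "joint_efforts": joint torques, N m; "eef_pos": TCP position; "tcp_rot": TCP orientation; "contact_force": force on the tool from outside, world axes, zero at the start; "wrist_torque": the same for the moment, N m; "opening": opening from 0.0 (shut) to 1.0 (fully open); "grasp_force": force on a finger pad.
Only numpy, scipy, OpenCV 4.12 (cv2) and the standard library are available. Lean on these libraries where they do the work, as an engineer would, in place of code of your own. Each camera call takes 0.05 s, during which the arm holds its last target. There are 200 camera calls.

## Working session

There is one attempt and no reset: what is moved stays moved. The work goes in short steps, Python scripts to look and compute and a shell command to move; the robot and the scene stay as the last step left them, time stands still between calls to the robot, and variables do not carry over. Pictures are saved under pics/ and viewed, at most 10 in all, crops included, and the job is handed in when it is done.

```bash
mkdir -p pics; ls; python3 - <<'E'
from rig import r
import cv2
for n in ("side","top"):
    cv2.imwrite(f"pics/{n}0.png", r.grab_frame(n)[:,:,::-1]); i=r.camera_info(n)
    R=cv2.Rodrigues(i["rvec"])[0] if hasattr(i["rvec"],'shape') else cv2.Rodrigues(__import__('numpy').array(i["rvec"],float))[0]
    print(n,i, -R.T@__import__('numpy').array(i["tvec"]).ravel())
print(r.sense())
E
```

```text
pics
side {'K': array([[498.41577121,   0.        , 315.43831941],
       [  0.        , 498.41577121, 237.26744084],
       [  0.        ,   0.        ,   1.        ]]), 'rvec': array([ 0.68556962, -2.48382621,  1.34401774]), 'tvec': array([ 492.87085791,  200.15026187, 1003.0697242 ])} [ 67.35722694 882.24756776 711.5004671 ]
top {'K': array([[454.0996398 ,   0.        , 315.14089897],
       [  0.        , 454.0996398 , 238.60437481],
       [  0.        ,   0.        ,   1.        ]]), 'rvec': array([ 2.19918752, -2.18263454,  0.0419947 ]), 'tvec': array([  33.95265152,  536.93691967, 1097.10764554])} [ 481.78601104   25.42197237 1122.64651028]
{'clock': 0.1, 'qpos': array([-1.31238231e+00,  3.53596273e-01,  1.63406052e+00,  3.57288241e-06,
        1.15516454e+00, -2.35176363e-03]), 'qvel': array([-4.00114861e-04, -1.36963767e-03, -1.88257875e-03,  7.93581840e-04,
        2.16568584e-03,  6.90434447e-05]), 'joint_efforts': array([ 3.34942815e-04, -6.06357765e+01, -3.42820501e+01,  6.80850576e-05,
        4.01817219e-03, -7.07404183e-06]), 'eef_pos': array([ 161.06151362, -603.45944843,  230.62555801]), 'tcp_rot': array([-3.14036398e+00, -6.15647456e-06,  2.60764334e-01]), 'contact_force': array([-0.27346631, -0.92564517, -0.52435197]), 'wrist_torque': array([ 0.00572492, -0.05279794,  0.02384297]), 'grasp_force': 0.0, 'opening': 1.0011195551055183}
```

View pics/top0.png

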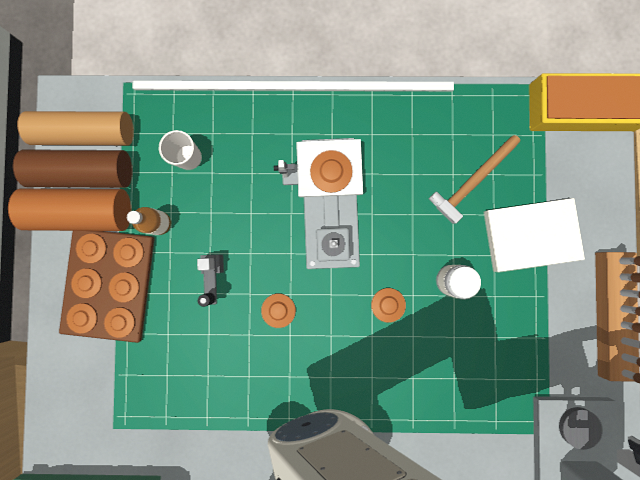

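View pics/side0.png

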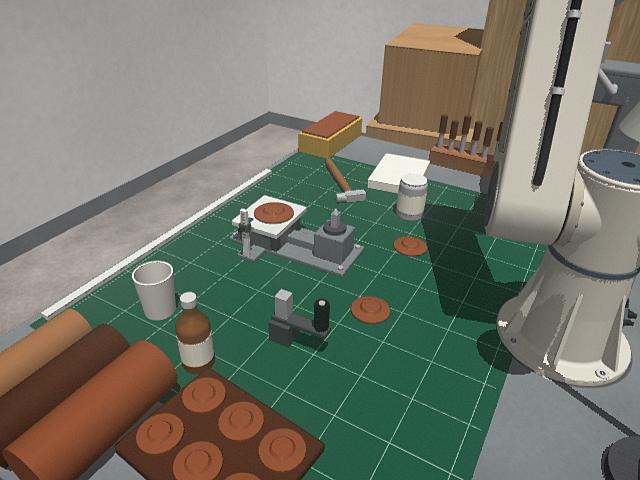

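The top view shows the crank on the left with its block at about (207,263) and its knob at (206,298). The shaft is at (334,243), the rest at (330,168), and the pointer at about (285,170). In the side view the block is at (284,303), the knob at (321,315), the shaft tip at (335,213), and the pointer at about (245,225). I'll make a zoomed montage of these.

```bash
python3 - <<'E'
import cv2,numpy as np
t=cv2.imread("pics/top0.png");s=cv2.imread("pics/side0.png")
def z(im,x,y,w,h): return cv2.resize(im[y:y+h,x:x+w],(400,300),interpolation=cv2.INTER_CUBIC)
m=np.vstack([np.hstack([z(t,170,245,80,60+5)[:300],z(t,294,213,80,60)]),np.hstack([z(s,260,280,80,60),z(s,230,195,80,60)])])
cv2.imwrite("pics/m0.png",m)
E
```

```text
(no output)
```

View pics/m0.png

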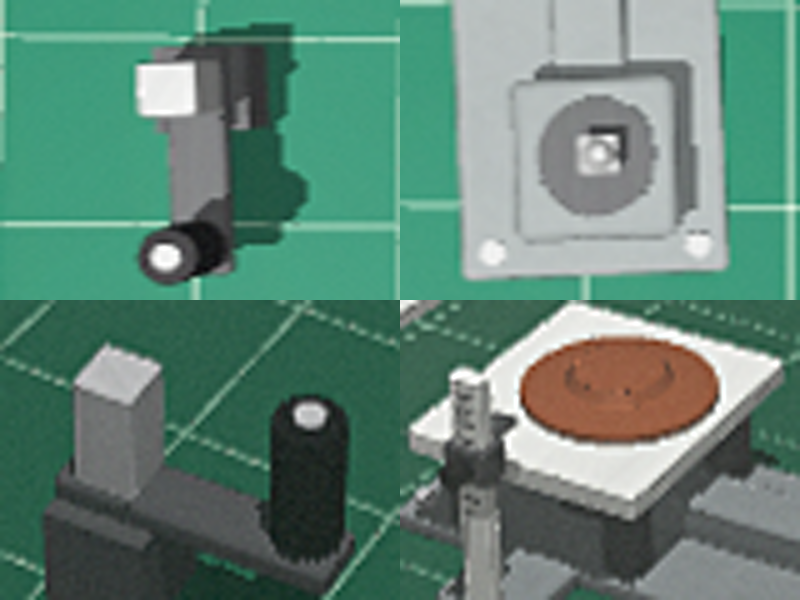

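```bash
cat > h.py <<'E'
from rig import r
import cv2,numpy as np
class Cam:
    def __init__(s,n):
        i=r.camera_info(n); s.K=i["K"]; s.rv=np.array(i["rvec"],float); s.t=np.array(i["tvec"],float).ravel(); s.R=cv2.Rodrigues(s.rv)[0]; s.c=-s.R.T@s.t
    def ray(s,p): d=s.R.T@np.linalg.solve(s.K,[p[0],p[1],1.]); return d/np.linalg.norm(d)
    def at(s,p,z): d=s.ray(p); return s.c+d*(z-s.c[2])/d[2]
    def px(s,P): return cv2.projectPoints(np.array(P,float).reshape(-1,3),s.rv,s.t,s.K,None)[0].reshape(-1,2)
T=Cam("top");S=Cam("side")
def tri(a,b): # nearest point of rays from top pixel a, side pixel b
    u,v=T.ray(a),S.ray(b); k=np.linalg.lstsq(np.array([u,-v]).T,S.c-T.c,rcond=None)[0]
    p,q=T.c+k[0]*u,S.c+k[1]*v; return (p+q)/2,np.linalg.norm(p-q)
def blobs(im,mask,x,y,w,h,amin=20):
    m=np.zeros(mask.shape,np.uint8); m[y:y+h,x:x+w]=mask[y:y+h,x:x+w]*255
    return [c for c in cv2.findContours(m,0,1)[0] if cv2.contourArea(c)>=amin]
E
python3 - <<'E'
from h import *
np.set_printoptions(precision=1,suppress=True)
t=cv2.imread("pics/top0.png");s=cv2.imread("pics/side0.png")
mn=t.min(2)
for nm,b,z,th in (("block",(190,250,30,25),110,195),("rest",(290,130,80,70),72,225),("pin",(195,290,20,20),120,180),("shaft",(325,235,20,18),135,150)):
    for c in blobs(t,mn>th,*b,amin=4):
        c=cv2.convexHull(c); m=cv2.moments(c); ce=(m["m10"]/m["m00"],m["m01"]/m["m00"])
        box=cv2.boxPoints(cv2.minAreaRect(c)); W=[T.at(p,z)[:2] for p in box]
        e=[W[1]-W[0],W[2]-W[1]]
        print(nm,np.array(ce),T.at(ce,z),"boxc",np.mean(W,0),[(np.linalg.norm(v),np.degrees(np.arctan2(v[1],v[0]))) for v in e])
print("bolts",T.at((312.4,263.6),12),T.at((353.8,261.6),12))
print("tri block",tri((203.4,264.5),(283.7,354/5+280-0.0)), "tri blocktop",tri((203.4,264.5),(260+118/5,280+373/5)))
print("tri pin",tri((203.4,300.7),(260+310/5,280+413/5)))
print("tri shaft",tri((334,243.6),(335,210)))
# pointer: side px of slide block top
print("tri ptr",tri((281,166),(230+75/5,195+145/5)))
E
python3 - <<'E'
import cv2,numpy as np
t=cv2.imread("pics/top0.png");s=cv2.imread("pics/side0.png")
def z(im,x,y,w,h): return cv2.resize(im[y:y+h,x:x+w],(400,300),interpolation=cv2.INTER_CUBIC)
cv2.imwrite("pics/m1.png",np.hstack([z(t,268,150,40,30),z(s,228,200,40,30)]))
E
```

```text
block [202.7 264. ] [473.3 287.5 110. ] boxc [473.3 288. ] [(np.float64(24.642280484112483), np.float64(-89.5544757553555)), (np.float64(22.291865524294007), np.float64(-178.88063840563836))]
rest [329.5 167.3] [700.6   5.1  72. ] boxc [700.7   5.2] [(np.float64(149.38452440712356), np.float64(-87.40166236513586)), (np.float64(128.41234930169207), np.float64(-177.5723817143808))]
pin [202.6 300. ] [394.2 283.7 120. ] boxc [394.2 283.8] [(np.float64(11.0432712329654), np.float64(-89.50088184672776)), (np.float64(8.760394344629862), np.float64(-178.86180393568523))]
shaft [333.  243.5] [520.3  -2.4 135. ] boxc [520.3  -2.3] [(np.float64(17.405418472046193), np.float64(-89.58075087155096)), (np.float64(15.23869021574581), np.float64(-179.68802783466944))]
bolts [475.6  44.2  12. ] [481.2 -56.8  12. ]
tri block (array([465.8, 314.1, -10.8]), np.float64(11.86073618729781)) tri blocktop (array([465.4, 316.1, -19.2]), np.float64(12.634388701833595))
tri pin (array([379.1, 310.6,   1.3]), np.float64(6.9007902875902305))
tri shaft (array([521.7,  -3.8, 131.7]), np.float64(3.412802023564774))
tri ptr (array([696. , 115.3,  99.9]), np.float64(2.6506084274532444))
```

View pics/m1.png

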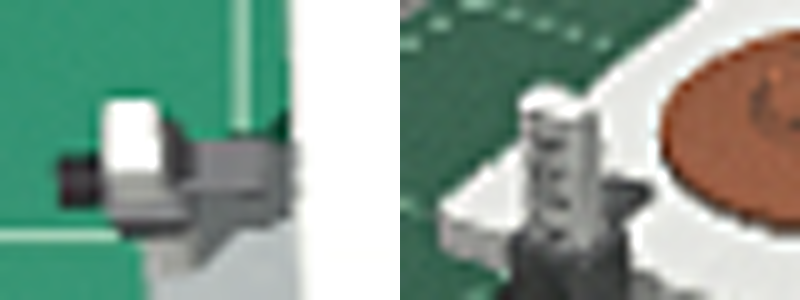

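The left crop (top view) shows the pointer slide and post at about (282,167). The right crop (side view) shows the finger tip at about (253.5,219). My earlier side pixels were offset, so I'll fix the triangulation and get the pointer height.

```bash
python3 - <<'E'
from h import *
np.set_printoptions(precision=1,suppress=True)
print("blocktop",tri((202.9,264.2),(283.6,294.6)),"pin",tri((202.8,300.2),(322,302.6)))
d=S.ray((253.5,219)); xy=np.array([697.2,86.])
k=((xy-S.c[:2])@d[:2])/(d[:2]@d[:2]); print("tip by side ray",S.c+k*d)
print("px of tip z90..108",T.px([[697.2,86,z] for z in(90,99,108)]),S.px([[697.2,86,z] for z in(90,99,108)]))
E
python3 -m inch '[[[0.66,-0.97,0,0,0,0.0665],[0.66,-0.97,0,0,0,0.0665],[0.66,-0.97,0,0,0,0.0665],[0.66,-0.97,0,0,0,0.0665],[0.66,-0.97,0,0,0,0.0665],[0.66,-0.97,0,0,0,0.0665]]]' 1 60
```

```text
blocktop (array([473.2, 287.7, 108.6]), np.float64(0.8493312680986613)) pin (array([394. , 282.9, 121.2]), np.float64(0.2343482048951812))
tip by side ray [693.8  83.3  97.3]
px of tip z90..108 [[294.4 167. ]
 [294.2 166.2]
 [294.  165.3]] [[251.8 221.8]
 [251.6 218.5]
 [251.4 215.2]]
clock: 0.6
eef_pos: [238.7, -378.7, 230.7]
tcp_rot: [-3.14, 0.0, 0.052]
contact_force: [0.0, -0.3, -0.1]
opening: 1.002
grasp_force: 0.0
```

```bash
python3 -m inch '[[[0.336,-0.82,0,0,0,0],[0.336,-0.82,0,0,0,0],[0.336,-0.82,0,0,0,0],[0.336,-0.82,0,0,0,0],[0.336,-0.82,0,0,0,0]]]'
python3 -m inch '[[[0.336,-0.82,0,0,0,0],[0.336,-0.82,0,0,0,0],[0.336,-0.82,0,0,0,0],[0.336,-0.82,0,0,0,0],[0.336,-0.82,0,0,0,0]]]'
python3 -m inch '[[[0.336,-0.82,0,0,0,0],[0.336,-0.82,0,0,0,0],[0.336,-0.82,0,0,0,0],[0.336,-0.82,0,0,0,0],[0.336,-0.82,0,0,0,0]]]'
```

```text
clock: 1.02
eef_pos: [297.4, -210.6, 231.0]
tcp_rot: [-3.139, 0.0, 0.054]
contact_force: [-0.3, 0.1, -0.7]
opening: 0.999
grasp_force: 0.0
clock: 1.43
eef_pos: [356.9, -43.4, 231.4]
tcp_rot: [-3.14, -0.001, 0.055]
contact_force: [-0.4, -0.5, -0.9]
opening: 1.002
grasp_force: 0.0
clock: 1.85
eef_pos: [416.1, 124.1, 231.5]
tcp_rot: [-3.14, -0.002, 0.054]
contact_force: [-0.2, 0.0, 1.3]
opening: 1.005
grasp_force: 0.0
```

```bash
python3 -m inch '[[[0.33,-0.80,0,0,0,0],[0.33,-0.80,0,0,0,0],[0.33,-0.80,0,0,0,0],[0.33,-0.80,0,0,0,0],[0.33,-0.80,0,0,0,0],[0.33,-0.80,0,0,0,0],[0.33,-0.80,0,0,0,0]]]'; python3 - <<'E'
from h import *
np.set_printoptions(precision=3,suppress=True)
print(r.sense()["eef_pos"],r.sense()["tcp_rot"],r.sense()["qpos"])
E
```

```text
clock: 2.43
eef_pos: [471.4, 282.0, 230.6]
tcp_rot: [3.14, 0.002, 0.053]
contact_force: [0.2, -1.0, -0.2]
opening: 1.006
grasp_force: 0.0
[471.395 281.959 230.559] [3.14  0.002 0.053] [ 0.537  0.238  1.796 -0.     1.11   2.055]
```

```bash
python3 -m inch '[[[0.011,-0.028,0.2,0,0,0],[0.011,-0.028,0.4,0,0,0],[0.011,-0.028,0.5,0,0,0],[0.011,-0.028,0.5,0,0,0],[0.011,-0.028,0.5,0,0,0],[0.011,-0.028,0.5,0,0,0]]]' 0.6
```

```text
clock: 2.93
eef_pos: [474.8, 287.8, 132.9]
tcp_rot: [-3.141, -0.001, 0.051]
contact_force: [0.4, 0.6, -0.4]
opening: 0.801
grasp_force: 0.0
```

```bash
python3 -m inch '[[[-0.007,0,0.1,0,0,0],[-0.007,0,0.2,0,0,0],[-0.007,0,0.28,0,0,0],[-0.007,0,0.33,0,0,0],[-0.007,0,0.33,0,0,0],[-0.007,0,0.33,0,0,0]]]' 0.3
python3 -m inch '[[[0,0,0,0,0,0],[0,0,0,0,0,0],[0,0,0,0,0,0],[0,0,0,0,0,0],[0,0,0,0,0,0],[0,0,0,0,0,0],[0,0,0,0,0,0],[0,0,0,0,0,0]]]' -1 60
```

```text
clock: 3.43
eef_pos: [473.3, 288.4, 66.4]
tcp_rot: [-3.141, -0.001, 0.052]
contact_force: [-1.0, 1.0, 0.3]
opening: 0.649
grasp_force: 0.0
clock: 4.1
eef_pos: [473.5, 288.8, 66.6]
tcp_rot: [-3.141, -0.002, 0.052]
contact_force: [-0.9, 0.6, 6.4]
opening: 0.298
grasp_force: 59.7
```

```bash
python3 -m inch '[[[0,0,-0.1,0,0,0],[0,0,-0.25,0,0,0],[0,0,-0.4,0,0,0],[0,0,-0.55,0,0,0],[0,0,-0.7,0,0,0],[0,0,-0.82,0,0,0],[0,0,-0.82,0,0,0],[0,0,-0.82,0,0,0]]]'
```

```text
clock: 4.77
eef_pos: [473.0, 288.5, 230.3]
tcp_rot: [-3.14, -0.002, 0.052]
contact_force: [0.3, -0.8, -5.5]
opening: 0.296
grasp_force: 60.5
```

```bash
python3 -m inch '[[[0.02,0.15,0,0,0,0],[0.04,0.35,0,0,0,0],[0.06,0.55,0,0,0,0],[0.082,0.73,0,0,0,0],[0.082,0.73,0,0,0,0]]]'
python3 -m inch '[[[0.02,0.2,0,0,0,0],[0.04,0.4,0,0,0,0],[0.06,0.55,0,0,0,0],[0.075,0.66,0,0,0,0],[0.082,0.73,0,0,0,0],[0.082,0.73,0,0,0,0],[0.082,0.73,0,0,0,0],[0.082,0.73,0,0,0,0]]]'
python3 - <<'E'
from h import *
np.set_printoptions(precision=2,suppress=True)
t=cv2.imread("pics/top0.png"); g=t.max(2).astype(int); 
m=((g<150)&(g>90)&(t.max(2).astype(int)-t.min(2)<20))
for c in blobs(t,m,319,229,29,29,50):
    (x,y),rad=cv2.minEnclosingCircle(c); e=cv2.fitEllipse(c); print((x,y,rad),e,T.at((x,y),90),T.at(e[0],90))
print(r.sense()["eef_pos"])
cv2.imwrite("pics/side1.png",cv2.resize(r.grab_frame("side")[120:320,200:440,::-1],(720,600),interpolation=cv2.INTER_CUBIC))
E
```

```text
clock: 5.18
eef_pos: [495.6, 137.6, 227.0]
tcp_rot: [3.138, 0.004, 0.049]
contact_force: [0.3, 0.2, -2.6]
opening: 0.299
grasp_force: 61.7
clock: 5.85
eef_pos: [519.6, -1.2, 228.0]
tcp_rot: [-3.141, 0.002, 0.052]
contact_force: [0.2, 0.4, -3.8]
opening: 0.297
grasp_force: 62.5
(333.0454406738281, 243.9545440673828, 12.143363952636719) ((332.8217468261719, 243.7052764892578), (21.947603225708008, 23.371410369873047), 17.76321792602539) [520.99  -3.68  90.  ] [521.56  -3.17  90.  ]
[519.62  -1.15 228.01]
```

View pics/side1.png

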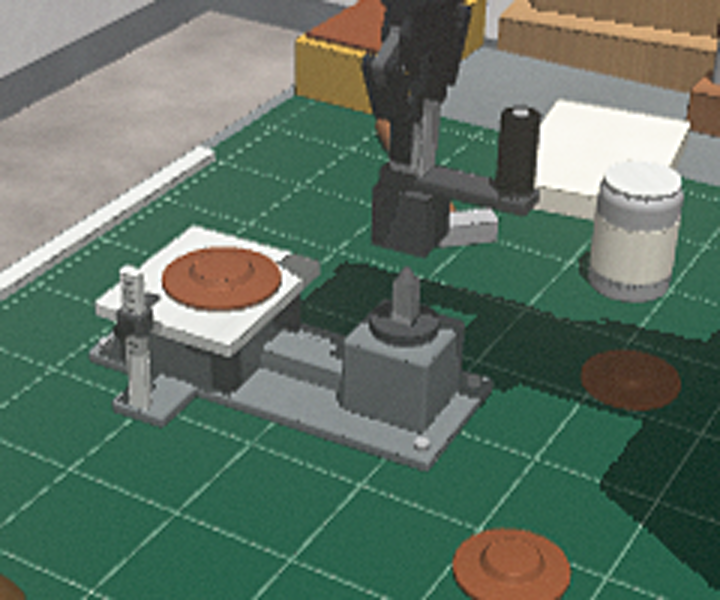

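The crank hangs level in the gripper. In the crop, its hub is directly over the shaft, with the hub at about (410,215) and the shaft tip at (405,270). I'll correct by about 2 mm and lower it.

```bash
python3 -m inch '[[[0.009,0.0065,0.03,0,0,0],[0.009,0.0065,0.07,0,0,0],[0.009,0.0065,0.1,0,0,0],[0.009,0.0065,0.12,0,0,0],[0.009,0.0065,0.14,0,0,0],[0.009,0.0065,0.16,0,0,0],[0.009,0.0065,0.18,0,0,0],[0.009,0.0065,0.2,0,0,0]]]'
```

```text
clock: 6.57
eef_pos: [522.4, -2.9, 189.0]
tcp_rot: [3.142, -0.0, 0.052]
contact_force: [-0.0, 0.0, -3.9]
opening: 0.299
grasp_force: 62.4
```

```bash
python3 -m inch '[[[-0.003,0,0.03,0,0,0],[-0.003,0,0.06,0,0,0],[-0.003,0,0.09,0,0,0],[-0.003,0,0.11,0,0,0],[-0.003,0,0.13,0,0,0],[-0.003,0,0.15,0,0,0],[-0.003,0,0.16,0,0,0],[-0.003,0,0.16,0,0,0]]]'
```

```text
clock: 7.23
eef_pos: [521.7, -2.9, 157.0]
tcp_rot: [-3.142, 0.0, 0.052]
contact_force: [-0.6, -0.1, -2.8]
opening: 0.3
grasp_force: 62.3
```

```bash
python3 -m inch '[[[0,0,0,0,0,0],[0,0,0,0,0,0],[0,0,0,0,0,0],[0,0,0,0,0,0],[0,0,-0.03,0,0,0],[0,0,-0.2,0,0,0],[0,0,-0.36,0,0,0],[0,0,-0.36,0,0,0]]]' 0.3
python3 -m inch '[[[-0.1,0,-0.02,0,0,0],[-0.25,0,-0.02,0,0,0],[-0.4,0,-0.02,0,0,0],[-0.4,0,-0.02,0,0,0],[-0.4,0,-0.02,0,0,0],[-0.4,0,-0.02,0,0,0]]]'
python3 - <<'E'
from h import *
np.set_printoptions(precision=2,suppress=True)
print(r.sense()["eef_pos"],r.sense()["tcp_rot"])
a=r.grab_frame("side")[:,:,::-1];b=r.grab_frame("top")[:,:,::-1]
cv2.imwrite("pics/sidefull2.png",a);cv2.imwrite("pics/topfull2.png",b)
cv2.imwrite("pics/v2.png",np.hstack([cv2.resize(a[140:290,270:420],(400,400),interpolation=cv2.INTER_CUBIC),cv2.resize(b[190:290,285:385],(400,400),interpolation=cv2.INTER_CUBIC)]))
E
```

```text
clock: 7.9
eef_pos: [525.1, -2.9, 235.5]
tcp_rot: [3.141, -0.009, 0.052]
contact_force: [2.0, 0.5, -0.5]
opening: 0.655
grasp_force: 0.0
clock: 8.4
eef_pos: [442.8, -7.1, 234.0]
tcp_rot: [3.141, -0.002, 0.052]
contact_force: [0.9, -0.0, -0.3]
opening: 0.653
grasp_force: 0.0
[442.82  -7.07 234.04] [ 3.14 -0.    0.05]
```

View pics/v2.png

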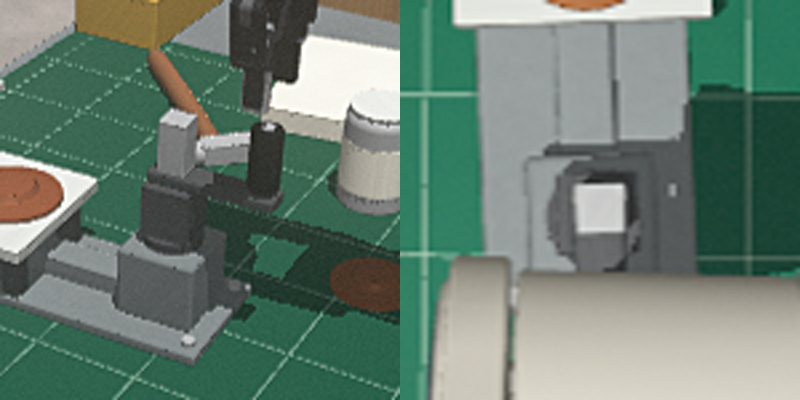

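The crank is seated on the shoulder, with the hub down at crop (172,215). The knob is under the open fingers at crop (267,160), and the block top is at top-view pixel (335,242).

```bash
python3 - <<'E'
from h import *
np.set_printoptions(precision=1,suppress=True)
print(T.at((335,242),200),S.at((370.5,187),210), S.at((270+178/2.667,140+118/2.667),200))
E
```

```text
[520.8  -4.5 200. ] [443.5 -11.1 210. ] [520.5  -0.8 200. ]
```

```bash
python3 -m inch '[[[0,0.003,0.1,0,0,0],[0,0.003,0.2,0,0,0],[0,0.003,0.28,0,0,0],[0,0.003,0.35,0,0,0],[0,0.003,0.35,0,0,0],[0,0.003,0.35,0,0,0]]]'
python3 -m inch '[[[0,0,0,0,0,0],[0,0,0,0,0,0],[0,0,0,0,0,0],[0,0,0,0,0,0],[0,0,0,0,0,0],[0,0,0,0,0,0]]]' -1 30
```

```text
clock: 9.0
eef_pos: [442.1, -7.6, 162.9]
tcp_rot: [-3.141, 0.002, 0.052]
contact_force: [1.0, -0.3, -0.1]
opening: 0.651
grasp_force: 0.0
clock: 9.5
eef_pos: [442.2, -7.7, 163.8]
tcp_rot: [3.142, -0.001, 0.052]
contact_force: [-1.6, 0.2, 5.0]
opening: 0.32
grasp_force: 29.6
```

```bash
python3 -m inch '[[[0.008,-0.078,0,0,0,0],[0.030,-0.153,0,0,0,0],[0.067,-0.222,0,0,0,0],[0.117,-0.283,0,0,0,0],[0.178,-0.333,0,0,0,0],[0.247,-0.370,0,0,0,0],[0.322,-0.392,0,0,0,0],[0.4,-0.4,0,0,0,0]]]'
```

```text
clock: 10.17
eef_pos: [517.6, 78.6, 164.2]
tcp_rot: [-3.139, 0.001, 0.052]
contact_force: [-3.2, 5.0, 8.4]
opening: 0.32
grasp_force: 30.0
```

```bash
python3 -m inch '[[[0.078,0.008,0,0,0,0],[0.153,0.030,0,0,0,0],[0.222,0.067,0,0,0,0],[0.283,0.117,0,0,0,0],[0.333,0.178,0,0,0,0],[0.370,0.247,0,0,0,0],[0.392,0.322,0,0,0,0],[0.4,0.4,0,0,0,0]]]'
python3 -m inch '[[[-0.008,0.078,0,0,0,0],[-0.030,0.153,0,0,0,0],[-0.067,0.222,0,0,0,0],[-0.117,0.283,0,0,0,0],[-0.178,0.333,0,0,0,0],[-0.247,0.370,0,0,0,0],[-0.322,0.392,0,0,0,0],[-0.4,0.4,0,0,0,0]]]'
python3 -m inch '[[[-0.078,-0.008,0,0,0,0],[-0.153,-0.030,0,0,0,0],[-0.222,-0.067,0,0,0,0],[-0.283,-0.117,0,0,0,0],[-0.333,-0.178,0,0,0,0],[-0.370,-0.247,0,0,0,0],[-0.392,-0.322,0,0,0,0],[-0.4,-0.4,0,0,0,0]]]'
```

```text
clock: 10.83
eef_pos: [602.7, 1.1, 163.9]
tcp_rot: [-3.14, -0.001, 0.052]
contact_force: [-2.5, 4.1, 5.7]
opening: 0.323
grasp_force: 29.8
clock: 11.5
eef_pos: [526.6, -82.4, 163.7]
tcp_rot: [-3.139, -0.003, 0.05]
contact_force: [4.8, 12.4, -1.2]
opening: 0.322
grasp_force: 29.8
clock: 12.17
eef_pos: [441.6, -7.7, 163.9]
tcp_rot: [3.14, -0.001, 0.052]
contact_force: [2.8, -3.6, 3.1]
opening: 0.321
grasp_force: 30.8
```

```bash
python3 -m inch '[[[0.008,-0.078,0,0,0,0],[0.030,-0.153,0,0,0,0],[0.067,-0.222,0,0,0,0],[0.117,-0.283,0,0,0,0],[0.178,-0.333,0,0,0,0],[0.247,-0.370,0,0,0,0],[0.322,-0.392,0,0,0,0],[0.4,-0.4,0,0,0,0]]]'
python3 -m inch '[[[0.078,0.008,0,0,0,0],[0.153,0.030,0,0,0,0],[0.222,0.067,0,0,0,0],[0.283,0.117,0,0,0,0],[0.333,0.178,0,0,0,0],[0.370,0.247,0,0,0,0],[0.392,0.322,0,0,0,0],[0.4,0.4,0,0,0,0]]]'
python3 -m inch '[[[-0.008,0.078,0,0,0,0],[-0.030,0.153,0,0,0,0],[-0.067,0.222,0,0,0,0],[-0.117,0.283,0,0,0,0],[-0.178,0.333,0,0,0,0],[-0.247,0.370,0,0,0,0],[-0.322,0.392,0,0,0,0],[-0.4,0.4,0,0,0,0]]]'
python3 -m inch '[[[-0.078,-0.008,0,0,0,0],[-0.153,-0.030,0,0,0,0],[-0.222,-0.067,0,0,0,0],[-0.283,-0.117,0,0,0,0],[-0.333,-0.178,0,0,0,0],[-0.370,-0.247,0,0,0,0],[-0.392,-0.322,0,0,0,0],[-0.4,-0.4,0,0,0,0]]]'
python3 - <<'E'
from h import *
a=r.grab_frame("side")[:,:,::-1];b=r.grab_frame("top")[:,:,::-1]
cv2.imwrite("pics/sidefull3.png",a);cv2.imwrite("pics/topfull3.png",b)
z=lambda im,x,y,w,h:cv2.resize(im[y:y+h,x:x+w],(800,300),interpolation=cv2.INTER_CUBIC)
cv2.imwrite("pics/v3.png",np.vstack([z(a,228,190,80,30),z(b,268,150,80,30)]))
E
```

```text
clock: 12.83
eef_pos: [517.3, 78.7, 164.2]
tcp_rot: [-3.139, 0.001, 0.052]
contact_force: [-3.6, 4.0, 8.4]
opening: 0.317
grasp_force: 31.3
clock: 13.5
eef_pos: [602.7, 1.3, 163.9]
tcp_rot: [-3.14, -0.001, 0.052]
contact_force: [-1.8, 5.2, 4.8]
opening: 0.322
grasp_force: 30.9
clock: 14.17
eef_pos: [526.4, -82.4, 163.7]
tcp_rot: [-3.139, -0.002, 0.051]
contact_force: [4.6, 11.3, -0.3]
opening: 0.315
grasp_force: 30.8
clock: 14.83
eef_pos: [441.6, -7.5, 163.9]
tcp_rot: [3.14, -0.001, 0.052]
contact_force: [4.1, -4.2, 2.9]
opening: 0.321
grasp_force: 31.0
```

View pics/v3.png

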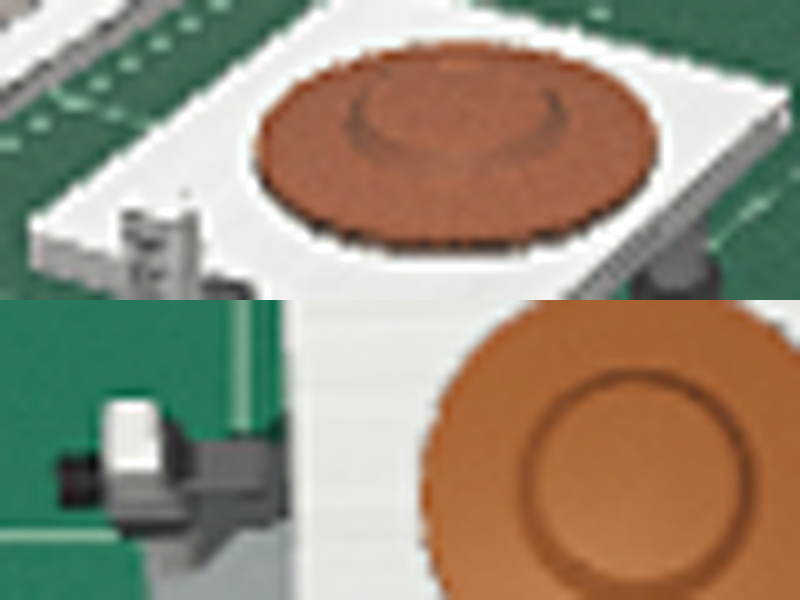

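The upper crop shows the rest has risen, with the blank still on it. The pointer finger tip is at side pixel (253,218.5), right by the rest's top edge, and the rest's left corner is at (231,212.8). I'll compare against projections of the rest's known geometry to cancel the side camera's bias.

```bash
python3 - <<'E'
from h import *
np.set_printoptions(precision=2,suppress=True)
cy,sy=np.cos(.042),np.sin(.042); C=np.array([700.6,5.1])
w=lambda x,y:C+[cy*x-sy*y,sy*x+cy*y]
for f,zs in(("pics/side0.png",(72,)),("pics/sidefull3.png",(94.7,95.7,96.7))):
    im=cv2.imread(f); m=im.min(2)>190
    c=max(blobs(im,m,225,185,90,60,100),key=cv2.contourArea); h=cv2.convexHull(c)[:,0]
    print(f,"L",h[h[:,0].argmin()],"R",h[h[:,0].argmax()],"B",h[h[:,1].argmax()])
    for z in zs: print(z,"L,R,B",S.px([[*w(65,75),z],[*w(-65,-75),z],[*w(-65,75),z]]).ravel())
print("tip",*[(z,S.px([[*w(0,81),z]])[0]) for z in (95,96,97,98,99,100)])
im=cv2.imread("pics/sidefull3.png")[212:226,246:260].max(2);print(im)
E
```

```text
pics/side0.png L [240 210] R [305 207] B [276 234]
72 L,R,B [231.45 220.05 307.51 206.5  276.79 234.27]
pics/sidefull3.png L [231 212] R [306 199] B [276 226]
94.7 L,R,B [230.72 212.05 307.57 198.75 276.52 226.07]
95.7 L,R,B [230.69 211.69 307.58 198.41 276.51 225.71]
96.7 L,R,B [230.66 211.34 307.58 198.06 276.5  225.34]
tip (95, array([251.71, 219.96])) (96, array([251.68, 219.59])) (97, array([251.66, 219.23])) (98, array([251.64, 218.87])) (99, array([251.62, 218.51])) (100, array([251.59, 218.14]))
[[126 135 252 241 237 235 236 238 240 244 252 224 140  60]
 [139 134 247 242 236 238 237 238 238 239 242 249 254 148]
 [143 132 206 242 237 237 238 238 235 237 237 236 243 251]
 [141 138 216 248 241 240 239 237 236 236 237 235 237 241]
 [137 138 233 245 244 244 242 237 235 236 235 239 239 237]
 [131 141 176 154 200 242 239 239 240 236 237 237 237 235]
 [140 141  94  79  79  74 109 197 249 241 240 236 233 232]
 [139 148 113  92  97  89  65 144 250 238 243 239 236 234]
 [146 147 111  94  88  76  84 131 155 157 230 234 234 239]
 [155 144 102  77  73 107 164 162 162 150 143 137 164 221]
 [156 143 127  76 115 150 153 159 153 146 148 151 151 145]
 [164 139 117  97  96  81 117 149 135 144 152 153 151 146]
 [162 104  98  81  64  79  71  72  75 112 143 155 140 149]
 [102  95  73  70  67  71  84  82  79  76  69  81 103 120]]
```

Measured against the rest's own edge in the same image, the tip is about 6–7 mm higher than the rest, so I'll wind another half turn and look again.

```bash
python3 -m inch '[[[0.008,-0.078,0,0,0,0],[0.030,-0.153,0,0,0,0],[0.067,-0.222,0,0,0,0],[0.117,-0.283,0,0,0,0],[0.178,-0.333,0,0,0,0],[0.247,-0.370,0,0,0,0],[0.322,-0.392,0,0,0,0],[0.4,-0.4,0,0,0,0]]]'
python3 -m inch '[[[0.078,0.008,0,0,0,0],[0.153,0.030,0,0,0,0],[0.222,0.067,0,0,0,0],[0.283,0.117,0,0,0,0],[0.333,0.178,0,0,0,0],[0.370,0.247,0,0,0,0],[0.392,0.322,0,0,0,0],[0.4,0.4,0,0,0,0]]]'
python3 - <<'E'
from h import *
a=np.mean([r.grab_frame("side")[:,:,::-1] for _ in range(4)],0).astype(np.uint8)
cv2.imwrite("pics/sidefull4.png",a)
z=lambda im,x,y,w,h:cv2.resize(im[y:y+h,x:x+w],(400,300),interpolation=cv2.INTER_CUBIC)
b=cv2.imread("pics/side0.png");c=cv2.imread("pics/sidefull3.png")
cv2.imwrite("pics/v4.png",np.vstack([np.hstack([z(b,236,203,32,24),z(c,236,203,32,24)]),np.hstack([z(a,236,203,32,24),z(a,220,170,120,90)])]))
print(a[208:226,244:262].max(2))
E
```

```text
clock: 15.6
eef_pos: [517.3, 78.6, 164.2]
tcp_rot: [-3.139, 0.002, 0.052]
contact_force: [-4.4, 6.8, 10.4]
opening: 0.32
grasp_force: 31.7
clock: 16.27
eef_pos: [602.7, 1.0, 163.9]
tcp_rot: [-3.14, -0.001, 0.052]
contact_force: [-2.4, 4.8, 6.6]
opening: 0.321
grasp_force: 31.3
[[236 237 230 241 241 240 239 237 237 243 254 187  66 105 153 161 165 166]
 [236 240 206 245 240 239 238 237 236 238 244 255 137 112  70 112 148 159]
 [244 248 240 239 242 238 237 235 237 237 240 244 253 225 136 115  84 109]
 [250 247 168 166 246 238 236 237 237 238 237 238 240 247 253 223 152 119]
 [135 150 128 131 251 238 238 238 238 236 236 237 236 236 240 248 253 224]
 [149 174 136 135 246 242 239 238 236 234 235 235 235 236 237 238 241 242]
 [129 172 139 133 211 246 239 236 236 234 235 234 237 237 237 236 235 234]
 [160 173 139 136 213 246 244 240 239 237 236 237 236 237 237 234 233 234]
 [152 169 138 138 152 191 234 242 237 240 240 241 239 237 234 233 233 233]
 [129 159 136 140 124 109 124 140 163 220 239 245 237 237 237 235 235 234]
 [165 159 137 144  96  85  87  86  91 118 150 158 191 231 238 234 241 238]
 [146 158 140 146 116  92  95  90  66 110 159 144 145 133 144 154 230 237]
 [ 86 158 142 145 110  91  91  73  74 135 156 150 147 147 150 146 143 140]
 [163 158 154 143 101  78  61  71 115 129 152 140 144 156 149 150 148 148]
 [148 159 157 147 129  72  78  80  77  76  73  84 119 148 135 147 152 150]
 [103 158 164 138 116  96  99  79  80  77  77  77  74  74  75 112 146 136]
 [144 138 164 101  92  81  61  79  82  80  82  79  78  78  74  73  71  54]
 [ 96  90  98  93  72  62  64  75  82  80  80  79  79  79  81  79  82  53]]
```

View pics/v4.png

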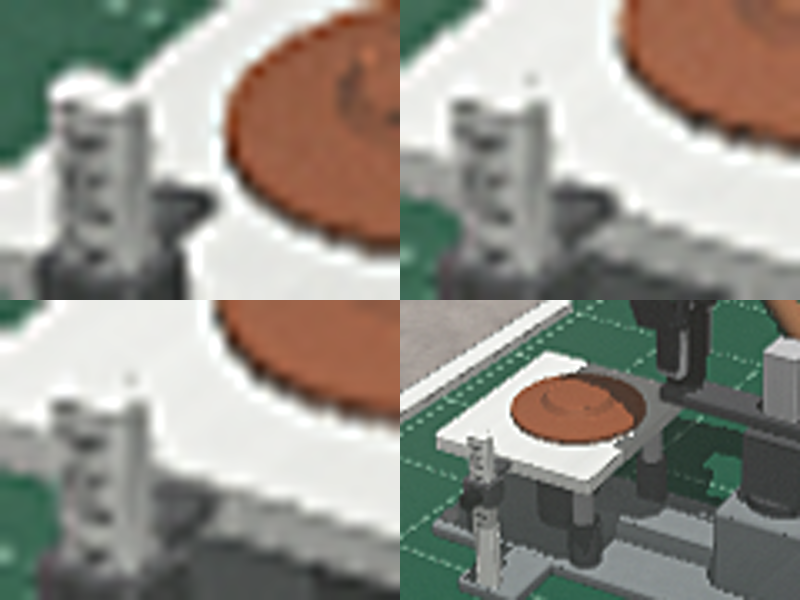

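In the lower-left crop the rest's top edge is now just above the finger's end edge. Comparing the two parallel edge lines puts the tip still about 1.5–2 mm higher, so I'll turn 50° more, release and lift off.

```bash
python3 -m inch '[[[-0.006,0.069,0,0,0,0],[-0.024,0.137,0,0,0,0],[-0.054,0.2,0,0,0,0],[-0.094,0.257,0,0,0,0],[-0.143,0.306,0,0,0,0],[-0.143,0.306,0,0,0,0],[-0.143,0.306,0,0,0,0]]]'
python3 -m inch '[[[0,0,0,0,0,0],[0,0,0,0,0,0],[0,0,0,0,0,0],[0,0,0,0,0,0],[0,0,-0.03,0,0,0],[0,0,-0.1,0,0,0],[0,0,-0.25,0,0,0],[0,0,-0.4,0,0,0]]]' 0.1
python3 -m inch '[[[-0.1,0.3,-0.1,0,0,0],[-0.2,0.6,-0.2,0,0,0],[-0.3,0.9,-0.3,0,0,0],[-0.3,0.9,-0.3,0,0,0],[-0.3,0.9,-0.3,0,0,0],[-0.3,0.9,-0.3,0,0,0],[-0.3,0.9,-0.3,0,0,0],[-0.3,0.9,-0.3,0,0,0]]]'
python3 - <<'E'
from h import *
fs=[r.grab_frame("side")[:,:,::-1] for _ in range(2)]; a=fs[0];b=r.grab_frame("top")[:,:,::-1]
cv2.imwrite("pics/sidefull5.png",a)
z=lambda im,x,y,w,h:cv2.resize(im[y:y+h,x:x+w],(400,300),interpolation=cv2.INTER_CUBIC)
cv2.imwrite("pics/v5.png",np.vstack([np.hstack([z(a,236,203,32,24),z(a,220,150,160,120)]),np.hstack([z(b,260,120,160,120),cv2.resize(b,(400,300))])]))
print(a[212:224,247:262].max(2))
E
```

```text
clock: 17.05
eef_pos: [575.4, -62.2, 163.5]
tcp_rot: [-3.141, 0.001, 0.051]
contact_force: [-2.2, 0.7, 4.6]
opening: 0.318
grasp_force: 31.4
clock: 17.72
eef_pos: [575.4, -61.8, 243.5]
tcp_rot: [-3.141, 0.003, 0.052]
contact_force: [1.1, -0.3, 0.0]
opening: 0.55
grasp_force: 0.0
clock: 18.38
eef_pos: [525.6, -244.4, 303.2]
tcp_rot: [-3.141, 0.0, 0.051]
contact_force: [0.0, 0.3, -0.6]
opening: 0.55
grasp_force: 0.0
[[128 251 239 237 236 236 236 233 233 233 236 236 241 244 248]
 [135 246 243 238 235 235 233 233 233 234 235 235 236 237 236]
 [131 200 248 240 238 236 233 234 234 236 237 237 233 233 232]
 [134 168 240 240 238 241 240 237 239 237 234 233 231 230 231]
 [134 146 135 149 193 229 236 235 242 240 236 234 234 233 233]
 [142 123 111 127 148 141 140 175 226 233 230 232 238 239 235]
 [142 100  86  85  87  95 121 155 143 137 151 149 236 238 234]
 [144 118  93  96  92  68 112 157 147 144 145 153 134 143 189]
 [148 110  91  91  73  65 124 142 141 151 154 149 147 144 148]
 [143  98  78  65  70  77  79 108 120 149 141 141 152 150 147]
 [147 134  73  77  85  80  78  74  75  72  86 118 149 139 143]
 [136 117  93 101  78  78  85  79  78  78  76  71  70  78 103]]
```

View pics/v5.png

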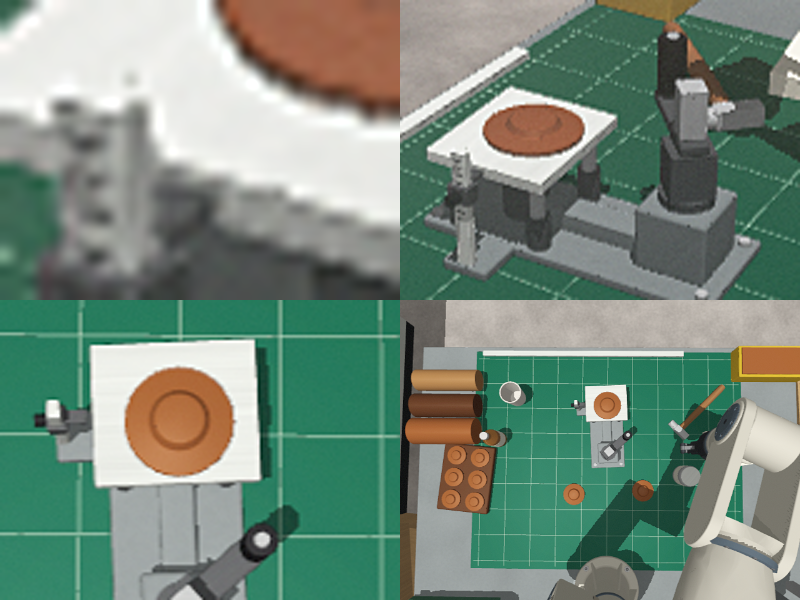

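The rest's edge line and the finger's end line now coincide as they should when level: the expected finger edge is at row 217.5 and I see it at 217.5. The crank is seated on the shoulder, the blank is centred, and the arm is clear, so I'm handing in.

```bash
python3 -c "
from rig import r
print(r.sign_off())"
```

```text
the job is handed in; nothing more can be done
None
```

The crank is fitted right down on the shaft and wound about 2.6 turns clockwise; by the camera images the rest's top is level with the pointer tip to about 1–2 mm. The blank is still lying on the rest, the arm is clear, and the job was handed in with no verdict returned.

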